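Shut down the high-voltage test and put the probes away

TASK

The test is over: first turn the red dial of the supply fully anticlockwise to its zero stop, and only then pick up the two probes. Lay each flat and straight in the lane of the tray with its own colour (red in red, black in black), both tips at the yellow end, and set them down without dropping them. Leave the black dial at its setting, do not disturb anything else, and let go at the end.

Things in the scene. Friction and masses are not known exactly. Their poses are not given: they have to be found in the camera images.
- supply: Supply with the RED dial and a blue front: white box 130 x 130 x 65 mm high, fixed; origin under its centre, -x is its front, z up. Dial in the middle of the top. Also on top: a steel guard bar (8 mm thick, 72 mm long along y, 54 mm in front of the dial axis, top 31 mm above the box top) and two terminals (14 mm wide, 18 mm high, 50 mm behind the axis and 45 mm to either side). 
- dial (a joint): Turn of the red dial in rad: 0 = fully anticlockwise (seen from above) at its end stop, pointer to the front (-x of the supply) at the green dot; grows clockwise to 4.8. Light friction (about 0.05 N m), stays where left, no spring. The bar lies along the supply's x at 0 (and turns with the dial).
- dial_grip (a point): Point on the axis of the red dial at the height to grip it, 37 mm above the box top (7 mm below the bar's top). The knob has an upright bar grip 14 mm thick, 46 mm long and 32 mm tall (top 44 mm above the box top) across a 48 mm disc, on a 72 mm aluminium base plate 6 mm thick; a white pointer line lies on top of the bar at one end. 
- supply2: Supply with the BLACK dial and a grey front, still feeding another test; otherwise the same in every size as the supply with the red dial (box 130 x 130 x 65 mm, guard bar, terminals); origin under its centre, -x is its front.
- dial2_pointer (a point): Pointer end on the top of the black dial, 20 mm from that dial's axis; to be left at its setting.
- tray: White shallow tray, fixed, 228 (x) x 136 (y) x 18 mm high, floor and walls 4 mm thick; origin under its centre. A middle wall along x makes two lanes 62 x 220 mm, centres at y = +33 mm (red floor stripe, red probe) and y = -33 mm (black stripe, black probe). The floor at the tray's +x end is yellow: the tips belong there.
- red_probe: Red test probe, loose, about 60 g, lying flat, 170 mm long over all along its x, tip to +x; origin under the middle of its length, on the underside. Square plastic handle 18 x 18 mm with black rings from x = -85 to +15 mm, a 28 mm wide guard at x = +18 mm, then a brass shaft 6 mm thick to the tip at x = +85 mm. No cable. 
- red_probe_grip (a point): Point in the middle of the red probe's handle (x = -30 mm, 9 mm above its underside), where it balances.
- red_probe_tip (a point): Tip of the red probe.
- black_probe: Black test probe, loose, about 60 g, lying flat, 170 mm long over all along its x, tip to +x; origin under the middle of its length, on the underside. Square plastic handle 18 x 18 mm with black rings from x = -85 to +15 mm, a 28 mm wide guard at x = +18 mm, then a brass shaft 6 mm thick to the tip at x = +85 mm. No cable. 
- black_probe_grip (a point): Point in the middle of the black probe's handle (x = -30 mm, 9 mm above its underside), where it balances.
- black_probe_tip (a point): Tip of the black probe.
- vial1: Amber sample vial, white cap, 34 mm wide, 62 mm high, stands beside the tray; origin under its centre; loose bystander, not to be moved.
- vial2: Amber sample vial, green cap, 34 mm wide, 62 mm high, stands beside the tray; origin under its centre; loose bystander, not to be moved.
- bottle1: Amber reagent bottle, red cap, 68 mm wide, 190 mm high, stands between the supplies behind the tray, at the left; origin under its centre; loose bystander, not to be moved.
- bottle2: Amber reagent bottle, red cap, 68 mm wide, 190 mm high, stands between the supplies behind the tray, at the right; origin under its centre; loose bystander, not to be moved.
- meter: Yellow hand meter lying flat, 70 x 150 x 36 mm, at the left beside the supply; origin under its centre; loose bystander, not to be moved.
- beaker: Glass beaker, 70 mm wide, 90 mm high, at the left; origin under its centre; loose bystander, not to be moved.
- carton: Red box 100 x 70 x 45 mm, at the right; origin under its centre; loose bystander, not to be moved.
Mind the look-alikes: they are no part of the job. Several things look just like the black_probe: the one meant starts farthest to the robot's right. Several things have the shape of the red_probe; the one meant has the colours described above.

How it is judged:
By the outcome, as a careful person would: the job done as asked, in the order asked, and still so for the second after the job is handed in, with the robot touching nothing.
It also fails if it takes over 72 s, if anything falls off the work surface, if the arm or the gripper's body presses on something with over 40 N, if the wrist force passes 120 N, or if a joint passes its speed limit or range.

ROBOT

A 6-joint arm with a two-finger parallel gripper is mounted at the origin on the work surface. World frame = base frame: x ahead of the robot, y to its left, z up, the work surface at z = 0. Lengths are in m, angles in degrees, forces in N, time in s.
With the tool pointing down it reaches from about 0.3 to 0.75 m from the base axis. Payload 8.5 kg.
Tool frame: the origin (TCP) lies midway between the tips of the shut fingers; the grasp point (between the pads) lies 19 mm behind it; z points along the fingers, y is the line along which they close (so a half turn about z gives the same grasp; the last joint's range is limited). The gripper opens to 85 mm and grips with 20 to 120 N. Pads are 22 mm wide; open, the fingers measure 114 mm over their backs; the gripper's body (76 mm by 85 mm) begins 54 mm behind the grasp point. The pads swing forward as they close: fully open they stand 13 mm farther back than shut.
Start: joints at [-85.617, 21.807, 74.336, -0, 83.858, -12.336], TCP at [0.158, -0.527, 0.207] pointing down, gripper open.
Joint ranges: [-178.18, 178.18], [-50.72, 133.34], [12.68, 142.11], [-81.47, 261.47], [9.98, 163.14], [-165.26, 165.26]. Speed limits (degrees/s): [136.94, 136.94, 180, 180, 180, 180].

INTERFACE

Orientations are given as a 3x3 rotation matrix whose columns are the frame's x, y, z axes.
In Python, from rig import observe, optics, order, spotter gives the robot as it stands.
- The arm moves only by the tool move_arm, never from a script. Its argument "series" is text: rows parted by semicolons, each of 5 numbers parted by spaces: the shift along the tool's x, y, z in cm, then the turn about the tool's z in degrees, then the opening, from -1 (shut) to 1 (fully open). A call has 1 to 8 rows; each row is the pose to reach, as a shift and turn from the pose commanded when the call began, along the tool's axes at that moment; what a row does not reach only later rows make up. A row lasts 1/8 s, in which the tool goes at most 62.5 mm and 10.7 degrees, less where a joint would pass 70% of its speed; a pose out of reach is approached as far as the arm can. A call with a gripper value outside its range is refused whole. The fingers move at their own pace and stop on an object; "force" is the grip in N (left out, the last holds). Time passes only in rows, so rows that repeat a pose let the fingers close. It gives the time, the measured TCP pose, the force, the opening and the grip force at its end, in the units of the state.
- observe(): the state, without advancing time (a new reading comes with each control period).
- optics.get_image(name): name is "scene" or "top" or "wrist"; returns a dict with "pixels" (480x640x3 uint8, blue, green, red), "camera_matrix" (3x3 intrinsics, pixels), "rvec" (rotation vector, rad) and "tvec" (3), from world to camera coordinates, as OpenCV has them. Camera axes: x right, y down, z forward; pixel columns grow to the right and rows downward; lengths in m; the calibration is good to about 2 mm. A picture is of the moment at which its call begins. There is no depth.
- order.close_job(): hands the job in; it is judged then, once.
Trained networks look in the newest picture that a camera, given by its name, has taken for a name from the list of things; names that differ only in an ending like _2 or _b are one class to them, and where a whole thing is asked for, a point or a joint stands for the part that bears it (a point fixed in the world has none). Each returns a list of dicts, best first, with "score" (0 to 1); they miss things now and then, are a little off and sometimes report something else, mostly with a low value. They report only what shows in the picture. A call takes as long as a camera call. They do not tell look-alikes from the thing itself.
- spotter.find_in(thing, camera): "point" ([x, y, z] in m, in world coordinates, good to about 4 mm: the middle of the surface that is visible of it).
- spotter.cut_out(thing, camera): "pixels" (480x640 bool, what is visible of it).
- spotter.mark_of(thing, camera): "point" ([x, y, z] in m, in world coordinates, good to about 4 mm: a listed point, or the origin of a listed thing).
The state is a dict: "time_s": time; "q": joint angles; "qvel": joint speeds; "joint_efforts": joint torques, N m; "position": TCP position; "tool_rot": TCP orientation; "ft_force": force on the tool from outside, world axes, zero at the start; "wrist_torque": the same for the moment, N m; "grip_width": finger opening in m; "gripper_force": force on a finger pad.
Only numpy, scipy, OpenCV 4.12 (cv2) and the standard library are available. Lean on these libraries where they do the work, as an engineer would, in place of code of your own. Each camera call takes 0.05 s, during which the arm holds its last target. There are 200 camera calls.

## Working session

There is one attempt and no reset: what is moved stays moved. The work goes in short steps, Python scripts to look and compute and a tool call to move; the robot and the scene stay as the last step left them, time stands still between calls to the robot, and variables do not carry over. Pictures are saved under pics/ and viewed, at most 10 in all, crops included, and the job is handed in when it is done.

Besides the shell and the picture viewer there is one more tool, called after "Call:" in YAML: its name, and indented under it one key for each argument. move_arm: Moves the arm, as the interface text tells. Its arguments: {"type":"object","properties":{"series":{"type":"string"},"force":{"type":"number"}},"required":["series"]}

```bash
mkdir -p pics; ls
cat > h.py <<'E'
import numpy as np, cv2
from rig import observe, optics, order, spotter
def shot(cam,fn=None):
    im=optics.get_image(cam)
    if fn: cv2.imwrite('pics/'+fn,im['pixels'])
    return im
def ray(im,uv,z):
    R,_=cv2.Rodrigues(np.array(im['rvec'],float)); t=np.array(im['tvec'],float).ravel()
    K=np.array(im['camera_matrix'])
    d=R.T@np.linalg.solve(K,np.array([uv[0],uv[1],1.])); c=-R.T@t
    return c+d*(z-c[2])/d[2]
def proj(im,P):
    p,_=cv2.projectPoints(np.array(P,float).reshape(-1,1,3),np.array(im['rvec'],float),np.array(im['tvec'],float),np.array(im['camera_matrix']),None)
    return p.reshape(-1,2)
E
python3 - <<'E'
from h import *
shot('scene','scene0.png');shot('top','top0.png')
for n in ['supply','supply2','dial_grip','dial2_pointer','tray','red_probe','red_probe_grip','red_probe_tip','black_probe','black_probe_grip','black_probe_tip','vial1','bottle1','meter','beaker','carton']:
    print(n,[(np.round(d['point'],3).tolist(),round(d['score'],2)) for d in spotter.mark_of(n,'top')])
s=observe();print(s['time_s'],s['tool_rot'],s['grip_width'])
E
```

```text
pics
supply [([0.623, -0.229, -0.003], 0.9), ([0.633, 0.278, 0.002], 0.69), ([0.696, 0.047, -0.002], 0.3)]
supply2 [([0.623, -0.229, -0.003], 0.9), ([0.633, 0.278, 0.002], 0.69), ([0.696, 0.047, -0.002], 0.3)]
dial_grip [([0.634, 0.275, 0.102], 0.75), ([0.695, 0.042, -0.001], 0.16)]
dial2_pointer [([0.635, -0.209, 0.109], 0.63)]
tray [([0.478, -0.028, -0.004], 0.75), ([0.412, 0.333, 0.011], 0.57)]
red_probe [([0.223, -0.421, 0.002], 0.67), ([0.435, 0.512, -0.002], 0.54)]
red_probe_grip [([0.194, -0.419, 0.01], 0.66)]
red_probe_tip []
black_probe [([0.241, 0.411, -0.005], 0.63), ([0.387, 0.305, 0.002], 0.56), ([0.592, 0.424, 0.001], 0.34)]
black_probe_grip [([0.269, 0.422, 0.01], 0.9), ([0.412, 0.333, 0.012], 0.56)]
black_probe_tip [([0.166, 0.38, 0.013], 0.9), ([0.329, 0.248, 0.009], 0.6), ([0.634, -0.21, 0.107], 0.29)]
vial1 [([0.427, 0.072, 0.003], 0.65), ([0.41, -0.121, -0.004], 0.41)]
bottle1 [([0.73, -0.054, 0.006], 0.91), ([0.695, 0.046, 0.0], 0.57)]
meter [([0.592, 0.424, 0.001], 0.95)]
beaker [([0.436, 0.512, -0.001], 0.64), ([0.412, -0.122, -0.002], 0.54)]
carton [([0.449, -0.51, -0.002], 0.64), ([0.433, 0.512, -0.002], 0.3)]
0.9 [[ 9.57747344e-01  2.87610893e-01  1.34129696e-06]
 [ 2.87610893e-01 -9.57747344e-01  6.53465562e-06]
 [ 3.16406173e-06 -5.87277744e-06 -1.00000000e+00]] 0.08526158614511734
```

View pics/top0.png

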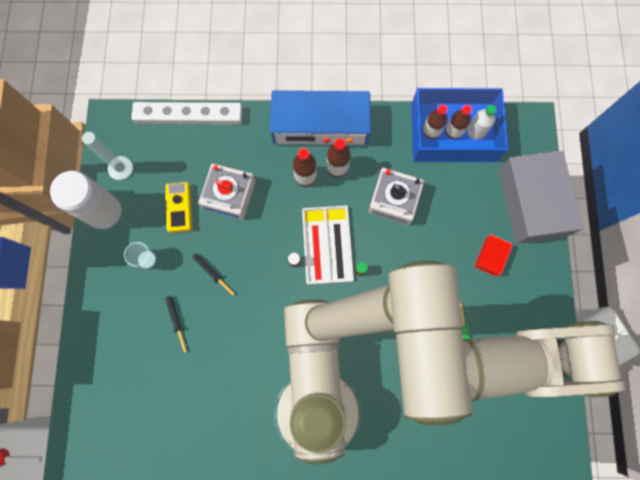

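View pics/scene0.png

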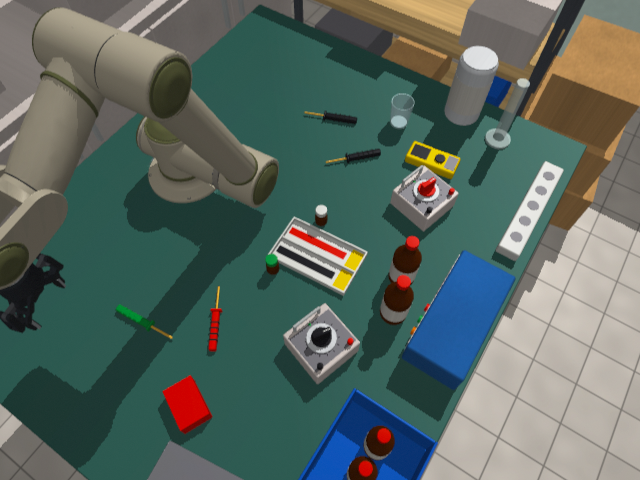

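The top picture shows the red-dial supply at (227,188), the black-dial one at (396,195), and the tray at (329,245) with its yellow end at the far side. Black probes lie at (213,273) and (177,322). In the scene picture the red probe is at (215,318), and the green one at (143,322) is a decoy. The black probe at (213,273) looks furthest right, but the arm hides some of the table, so I'll check again once it has moved. Next I'm moving above the red dial.

```bash
cat >> h.py <<'E'
def go(x,y,z,yaw=None):
    s=observe();R=np.array(s['tool_rot']);p=np.array(s['position'])
    d=R.T@(np.array([x,y,z])-p)*100
    y0=np.degrees(np.arctan2(R[1,0],R[0,0]))
    t=0 if yaw is None else -((yaw-y0+90)%180-90)
    print('t',round(s['time_s'],2),'pos',p.round(4),'yaw',round(y0,2),'q',np.round(s['q'],1),'w',round(s['grip_width'],4))
    print('SHIFT cm',d.round(2),'turn',round(t,1), 'rows>=',round(max(np.linalg.norm(d)/6.25,abs(t)/10.7),1))
E
python3 -c "
from h import *
go(.54,.2,.36,16.7)
go(.35,-.2,.36,16.7)"
```

```text
t 0.9 pos [ 0.1582 -0.5267  0.2067] yaw 16.71 q [-85.6  21.8  74.3   0.   83.9 -12.3] w 0.0853
SHIFT cm [ 57.47 -58.62 -15.33] turn 0.0 rows>= 13.4
t 0.9 pos [ 0.1582 -0.5267  0.2067] yaw 16.71 q [-85.6  21.8  74.3   0.   83.9 -12.3] w 0.0853
SHIFT cm [ 27.77 -25.78 -15.33] turn 0.0 rows>= 6.5
```

Call:
move_arm:
  series: "2 -2 -5 0 1; 6 -6 -9 0 1; 10 -10 -13 0 1; 14 -14 -15 0 1; 18 -18 -15.3 0 1; 22 -21.5 -15.3 0 1; 26 -24 -15.3 0 1; 27.8 -25.8 -15.3 0 1"

```text
time_s: 1.9
position: [0.3512, -0.1979, 0.3599]
tool_rot: [[0.957, 0.29, 0.001], [0.29, -0.957, -0.0], [0.0, 0.0, -1.0]]
ft_force: [-0.4, -0.5, 1.1]
grip_width: 0.0854
gripper_force: 0.0
```

Call:
move_arm:
  series: "4 -4 0 0 1; 8 -8 0 0 1; 12 -12 0 0 1; 16 -16 0 0 1; 20 -20 0 0 1; 24 -24 0 0 1; 28 -28 0 0 1; 29.7 -32.8 0 0 1"

```text
time_s: 2.9
position: [0.5413, 0.2016, 0.3586]
tool_rot: [[0.958, 0.287, -0.001], [0.287, -0.958, -0.0], [-0.001, -0.0, -1.0]]
ft_force: [0.4, -0.6, -0.1]
grip_width: 0.0856
gripper_force: 0.0
```

Run:
```python
from h import *
go(.6,.25,.36)
a=shot('wrist','w1.png');b=shot('top','top1.png');c=shot('scene','scene1.png')
cv2.imwrite('pics/m1.png',np.vstack([np.hstack([cv2.resize(a['pixels'],(400,300)),cv2.resize(c['pixels'],(400,300))]),np.hstack([cv2.resize(b['pixels'][240:440,400:600],(300,300)),cv2.resize(b['pixels'][150:350,140:400],(390,300)),np.zeros((300,110,3),np.uint8)])]))
for n in ['red_probe','red_probe_grip','red_probe_tip','black_probe','black_probe_grip','black_probe_tip']:
    print(n,[(np.round(d['point'],3).tolist(),round(d['score'],2)) for d in spotter.mark_of(n,'top')])
```

```text
t 2.9 pos [0.5413 0.2016 0.3586] yaw 16.7 q [  8.7  21.9  49.8  -0.  108.4  82. ] w 0.0856
SHIFT cm [ 7.01 -2.95 -0.15] turn 0 rows>= 1.2
red_probe [([0.225, -0.423, 0.001], 0.85), ([0.364, -0.309, -0.003], 0.68)]
red_probe_grip [([0.381, -0.338, 0.008], 0.8), ([0.194, -0.419, 0.01], 0.52), ([0.362, -0.308, -0.001], 0.36)]
red_probe_tip [([0.315, -0.415, 0.006], 0.88), ([0.32, -0.238, 0.014], 0.53), ([0.449, -0.51, -0.0], 0.16)]
black_probe [([0.623, -0.228, 0.001], 0.63), ([0.241, 0.41, -0.007], 0.49), ([0.364, -0.309, -0.0], 0.43)]
black_probe_grip [([0.622, -0.229, 0.001], 0.58), ([0.269, 0.424, 0.006], 0.46)]
black_probe_tip []
```

View pics/m1.png

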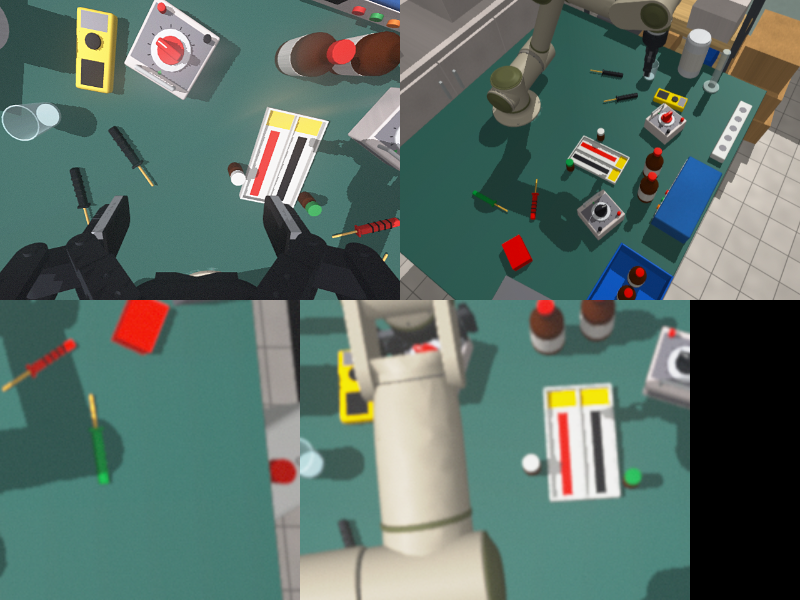

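The bottom-left crop shows the red probe (ringed, brass tip) next to the green decoy, and no third black probe anywhere. So the black candidates are the two at wrist (132,155) and (80,195). The one at (132,155) has the smaller y, so it is furthest right and is the one meant. Next I'll enlarge the dial and that probe.

Run:
```python
from h import *
a=shot('wrist','w2.png')['pixels']
A=cv2.resize(a[0:170,190:370],None,fx=3.5,fy=3.5,interpolation=cv2.INTER_CUBIC)[:595,:]
B=cv2.resize(a[190:310,160:260],(170,204))
o=np.zeros((595,800,3),np.uint8);o[:,:630]=A;o[:204,630:]=B
cv2.imwrite('pics/c2.png',o)
for n in ['supply','dial_grip','tray','black_probe','black_probe_grip','black_probe_tip','vial1','bottle1','red_probe_grip','red_probe_tip']:
    print(n,[(np.round(d['point'],3).tolist(),round(d['score'],2)) for d in spotter.mark_of(n,'wrist')])
```

```text
supply [([0.623, -0.228, -0.001], 0.65)]
dial_grip [([0.637, 0.281, 0.098], 0.74), ([0.596, 0.428, -0.0], 0.41)]
tray [([0.484, -0.024, 0.002], 0.69)]
black_probe [([0.386, 0.306, -0.002], 0.96), ([0.239, 0.408, -0.002], 0.64)]
black_probe_grip [([0.408, 0.337, 0.012], 0.67), ([0.271, 0.419, 0.006], 0.65)]
black_probe_tip [([0.33, 0.25, 0.008], 0.68), ([0.168, 0.379, 0.009], 0.66)]
vial1 [([0.405, -0.12, -0.0], 0.78), ([0.431, 0.07, 0.002], 0.6), ([0.366, -0.314, -0.003], 0.39)]
bottle1 [([0.726, -0.054, -0.005], 0.91), ([0.7, 0.046, 0.0], 0.7), ([0.407, 0.337, 0.011], 0.62)]
red_probe_grip []
red_probe_tip [([0.32, -0.239, 0.008], 0.67), ([0.307, -0.414, 0.009], 0.6)]
```

View pics/c2.png

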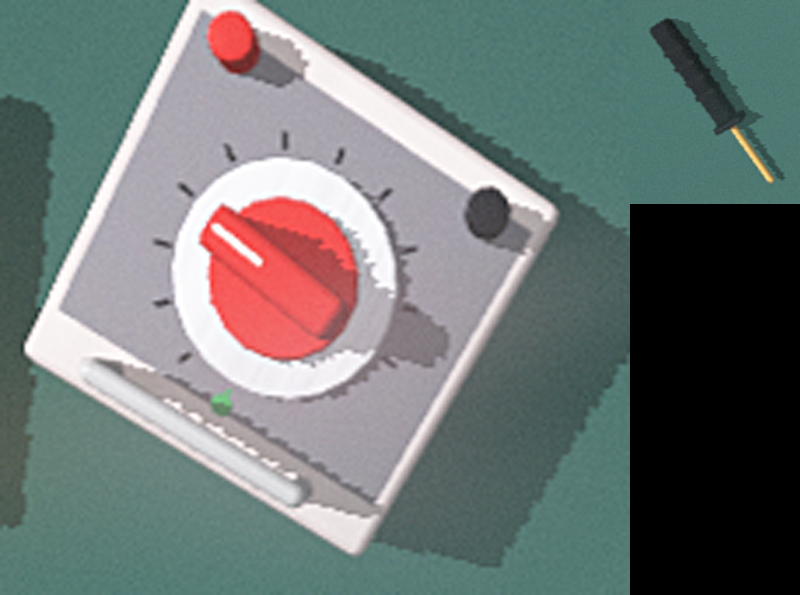

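The dial's pointer end is at crop (213,224), the green zero dot at (222,402) and the guard bar at lower left. That puts the pointer roughly 75–80° clockwise of zero. The black probe in the crop is the expected one.

Run:
```python
from h import *
im=shot('wrist')
f=lambda u,v,z: ray(im,(190+u/3.5,v/3.5),z)
L,B,Rr=f(27,350,.065),f(357,552,.065),f(556,212,.065)
print(L,B,Rr,'side',np.linalg.norm(L-B),np.linalg.norm(B-Rr))
print('center',(L+Rr)/2)
xd=Rr-B; yd=L-B
print('yaw x',np.degrees(np.arctan2(xd[1],xd[0])),'from y',np.degrees(np.arctan2(yd[1],yd[0]))-90)
a=lambda p,q:np.degrees(np.arctan2(*(q-p)[[1,0]]))
p1,p2=f(213,224,.109),f(262,263,.109)
print('pointer',a(p2,p1))
# bar long edges on top
print('edge',a(f(340,295,.109),f(228,206,.109)),a(f(323,337,.109),f(201,240,.109)))
print('barcentre',(f(340,295,.109)+f(201,240,.109)+f(323,337,.109)+f(228,206,.109))/4)
print('base plate centre',f(285,277,.071), 'dot',f(222,402,.065))
```

```text
[0.59164476 0.35442771 0.065     ] [0.55990501 0.23297661 0.065     ] [0.68076211 0.20102444 0.065     ] side 0.1255300007536242 0.12500951806902358
center [0.63620344 0.27772607 0.065     ]
yaw x -14.809017656886587 from y -14.645985352139533
pointer 69.62967092591856
edge 69.86589799949763 69.49606052766885
barcentre [0.63663196 0.27716484 0.109     ]
base plate centre [0.63723036 0.27810284 0.071     ] dot [0.59428311 0.28919956 0.065     ]
```

```bash
python3 -c "
from h import *
go(.6365,.2775,.2,69.6)"
```

```text
t 3.95 pos [0.5403 0.1999 0.3597] yaw 16.72 q [  8.5  21.7  49.9   0.  108.4  81.8] w 0.0851
SHIFT cm [11.44 -4.66 15.97] turn -52.9 rows>= 4.9
```

Call:
move_arm:
  series: "2 -1 2 -10 -0.3; 4 -2 5 -20 -0.3; 6.5 -3 8 -30 -0.3; 9 -4 11 -40 -0.3; 11 -4.7 14 -50 -0.3; 11.4 -4.7 16 -52.9 -0.3; 11.4 -4.7 16 -52.9 -0.3; 11.4 -4.7 16 -52.9 -0.3"

```text
time_s: 4.95
position: [0.6362, 0.2777, 0.2011]
tool_rot: [[0.349, 0.937, 0.002], [0.937, -0.349, 0.0], [0.001, 0.001, -1.0]]
ft_force: [0.3, 0.4, 1.8]
grip_width: 0.0297
gripper_force: 0.0
```

Run:
```python
from h import *
a=shot('wrist','w3.png');go(.6365,.2775,.083,69.6)
cv2.imwrite('pics/w3.png',a['pixels'])
print([(d['point'],d['score']) for d in spotter.mark_of('dial_grip','wrist')])
print(proj(a,[[.6365,.2775,.109],[.6365+.02*np.cos(np.radians(69.6)),.2775+.02*np.sin(np.radians(69.6)),.109]]))
```

```text
t 5.0 pos [0.6362 0.2777 0.2014] yaw 69.56 q [13.8 37.3 48.  -0.  94.6 34.3] w 0.0302
SHIFT cm [-3.000e-02  1.000e-02  1.184e+01] turn -0.0 rows>= 1.9
[([0.6342, 0.2802, 0.0965], 0.97)]
[[314.32118984 231.08525347]
 [314.30322362 203.99987542]]
```

View pics/w3.png

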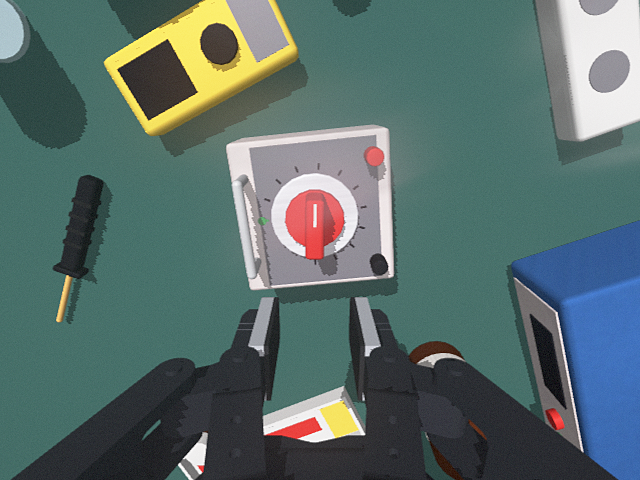

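The bar lines up with the fingers, the pointer sits at (314,203) and the fingers clear the guard. Now I'll lower and grip.

Call:
move_arm:
  series: "0 0 4 0 -0.3; 0 0 8 0 -0.3; 0 0 10.5 0 -0.3; 0 0 11.8 0 -0.3; 0 0 11.8 0 -0.3; 0 0 11.8 0 -1; 0 0 11.8 0 -1; 0 0 11.8 0 -1"
  force: 30

```text
time_s: 6.05
position: [0.6368, 0.2779, 0.0834]
tool_rot: [[0.348, 0.937, 0.003], [0.937, -0.348, 0.001], [0.002, 0.003, -1.0]]
ft_force: [0.0, -0.4, 5.6]
grip_width: 0.0118
gripper_force: 30.1
```

Call:
move_arm:
  series: "0 0 0 -5 -1; 0 0 0 -12 -1; 0 0 0 -20 -1; 0 0 0 -28 -1; 0 0 0 -36 -1; 0 0 0 -44 -1; 0 0 0 -50 -1; 0 0 0 -50 -1"

```text
time_s: 7.05
position: [0.6368, 0.2779, 0.0834]
tool_rot: [[-0.495, 0.869, 0.003], [0.869, 0.495, 0.001], [-0.001, 0.003, -1.0]]
ft_force: [0.1, -0.6, 6.3]
grip_width: 0.0118
gripper_force: 30.0
```

Call:
move_arm:
  series: "0 0 0 -7 -1; 0 0 0 -14 -1; 0 0 0 -21 -1; 0 0 0 -28 -1; 0 0 0 -34 -1; 0 0 0 -40 -1; 0 0 0 -43 -1; 0 0 0 -43 -1"

```text
time_s: 8.05
position: [0.6368, 0.2779, 0.0833]
tool_rot: [[-0.954, 0.298, 0.003], [0.298, 0.954, 0.001], [-0.003, 0.002, -1.0]]
ft_force: [0.3, 0.6, 5.5]
grip_width: 0.0118
gripper_force: 30.0
```

```bash
python3 -c "
from h import *
go(.6365,.2775,.083,165.3);s=observe();print(s['wrist_torque'],s['ft_force'],s['gripper_force'])"
```

```text
t 8.05 pos [0.6368 0.2779 0.0833] yaw 162.65 q [ 13.8  41.8  58.7   0.   79.3 -58.8] w 0.0118
SHIFT cm [ 0.02 -0.05  0.03] turn -2.7 rows>= 0.2
[ 0.02312979 -0.03007394 -0.05044533] [0.26750078 0.56308647 5.47268417] 30.044739204458892
```

Next, small steps while watching the torque for the stop.

Call:
move_arm:
  series: "0 0 0 -1.5 -1; 0 0 0 -3 -1; 0 0 0 -4 -1; 0 0 0 -4 -1"

```text
time_s: 8.55
position: [0.6368, 0.2779, 0.0833]
tool_rot: [[-0.973, 0.231, 0.003], [0.231, 0.973, 0.001], [-0.003, 0.002, -1.0]]
ft_force: [0.1, 0.8, 5.4]
grip_width: 0.0121
gripper_force: 30.4
```

```bash
python3 -c "
from h import *
go(.6365,.2775,.083,165.3);s=observe();print(s['wrist_torque'],s['ft_force'],s['gripper_force'])"
```

```text
t 8.55 pos [0.6368 0.2779 0.0833] yaw 166.62 q [ 13.8  41.8  58.7   0.   79.3 -62.8] w 0.0121
SHIFT cm [ 0.02 -0.05  0.03] turn 1.3 rows>= 0.1
[-0.00289044 -0.03203073 -0.06228535] [0.05811508 0.75561588 5.44617275] 30.37246583844535
```

Call:
move_arm:
  series: "0 0 0 -1 -1; 0 0 0 -2 -1; 0 0 0 -2 -1"

```text
time_s: 8.93
position: [0.6369, 0.2779, 0.0834]
tool_rot: [[-0.98, 0.198, 0.003], [0.198, 0.98, 0.001], [-0.003, 0.002, -1.0]]
ft_force: [-0.3, -0.0, 6.4]
grip_width: 0.0115
gripper_force: 31.2
```

```bash
python3 -c "
from h import *
go(.6365,.2775,.083,165.3);s=observe();print(s['wrist_torque'],s['ft_force'],s['gripper_force'])"
```

```text
t 8.93 pos [0.6369 0.2779 0.0834] yaw 168.6 q [ 13.8  41.8  58.7   0.   79.3 -64.8] w 0.0115
SHIFT cm [ 0.03 -0.05  0.04] turn 3.3 rows>= 0.3
[-0.07251268 -0.08324079 -0.22193182] [-0.26674428 -0.04238631  6.36886031] 31.18567993864417
```

The torque rose to 0.22 N m, well above friction, so the dial is on its stop. Now I'll release and retreat.

Call:
move_arm:
  series: "0 0 0 0 -0.3; 0 0 0 0 -0.3; 0 0 0 0 -0.3; 0 0 -3 0 -0.3; 0 0 -8 0 -0.3; 0 0 -13 0 -0.3; 0 0 -16 0 -0.3; 0 0 -16 0 -0.3"

```text
time_s: 9.93
position: [0.6366, 0.2779, 0.2442]
tool_rot: [[-0.98, 0.197, 0.005], [0.197, 0.98, 0.001], [-0.004, 0.002, -1.0]]
ft_force: [-0.7, 0.1, -0.7]
grip_width: 0.03
gripper_force: 0.0
```

Run:
```python
from h import *
go(.41,.335,.25)
a=shot('wrist');p=a['pixels']
x,y=proj(a,[.6365,.2775,.1])[0].astype(int); print(x,y)
p=p[max(0,y-100):y+100,max(0,x-130):x+130]
cv2.imwrite('pics/c4.png',cv2.resize(p,None,fx=3,fy=3,interpolation=cv2.INTER_CUBIC)[:600,:800])
```

```text
t 9.93 pos [0.6366 0.2779 0.2442] yaw 168.62 q [ 13.8  36.5  42.7   0.  100.5 -64.8] w 0.03
SHIFT cm [23.34  1.13 -0.68] turn 0 rows>= 3.7
314 212
```

View pics/c4.png

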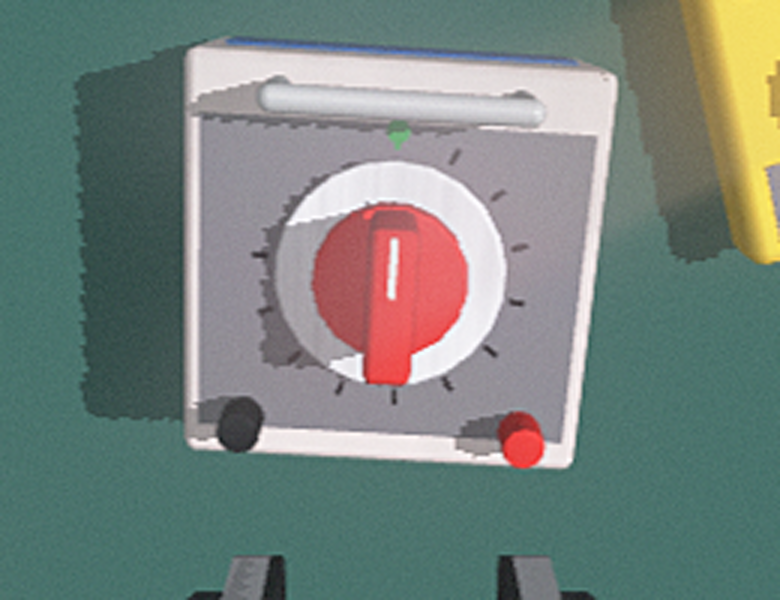

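The white pointer line at (393,260) now points at the green dot at (399,132), so the dial is at zero. Next is the black probe.

```bash
python3 -c "
from h import *
go(.41,.337,.22,-132)"
```

```text
t 9.97 pos [0.6361 0.2777 0.2418] yaw 168.62 q [ 13.8  36.6  42.9  -0.  100.4 -64.8] w 0.0296
SHIFT cm [23.33  1.35  2.16] turn -59.4 rows>= 5.5
```

Call:
move_arm:
  series: "4 0.2 0 -10 0.2; 8 0.4 0 -20 0.2; 12 0.7 0 -30 0.2; 16 1 0 -40 0.2; 20 1.2 1 -50 0.2; 23.3 1.3 2 -59.4 0.2; 23.3 1.3 2.1 -59.4 0.2; 23.3 1.3 2.1 -59.4 0.2"

```text
time_s: 10.98
position: [0.4104, 0.3362, 0.2199]
tool_rot: [[-0.67, -0.742, -0.001], [-0.742, 0.67, -0.001], [0.001, 0.0, -1.0]]
ft_force: [0.7, -0.1, -0.2]
grip_width: 0.0512
gripper_force: 0.0
```

```bash
cat >> h.py <<'E'
def probe(thing,near,cam='wrist',col=None):
    """mask of the one nearest; returns axis line of handle on z=9mm and tip"""
    im=optics.get_image(cam); px=im['pixels']
    u0=proj(im,[near[0],near[1],.009])[0]
    best=None
    for d in spotter.cut_out(thing,cam):
        m=np.array(d['pixels'],bool); ys,xs=np.nonzero(m)
        if len(xs)==0: continue
        e=np.hypot(xs.mean()-u0[0],ys.mean()-u0[1])
        print('mask',d['score'],len(xs),xs.mean().round(),ys.mean().round())
        if best is None or e<best[0]: best=(e,xs,ys)
    e,xs,ys=best
    W=np.array([ray(im,(x,y),.009)[:2] for x,y in zip(xs,ys)])
    c=W.mean(0); _,_,V=np.linalg.svd(W-c,full_matrices=False); ax=V[0]
    if ax@(np.array(near)-c)>0: ax=-ax   # toward tip (near=grip point)
    s=(W-c)@ax; n=np.array([-ax[1],ax[0]]); t=(W-c)@n
    print('c',c,'yaw',np.degrees(np.arctan2(ax[1],ax[0])),'ext',s.min(),s.max())
    h=(s<s.min()+.09); wc=[( (t[(s>a)&(s<a+.01)].min()+t[(s>a)&(s<a+.01)].max())/2, a+.005) for a in np.arange(s.min()+.005,s.min()+.085,.01)]
    wc=np.array(wc); k=np.polyfit(wc[:,1],wc[:,0],1)
    yaw=np.degrees(np.arctan2(ax[1],ax[0]))+np.degrees(np.arctan(k[0]))
    tail=c+ax*s.min(); g=c+ax*(s.min()+.055)+n*np.polyval(k,s.min()+.055)
    print('handle yaw',yaw,'grip',g,'tip',c+ax*s.max(),'widths',[(t[(s>a)&(s<a+.01)].max()-t[(s>a)&(s<a+.01)].min()).round(4) for a in np.arange(s.min(),s.max()-.01,.02)])
    return im,xs,ys
E
python3 - <<'E'
from h import *
im,xs,ys=probe('black_probe',(.41,.337))
p=im['pixels'].copy(); p[ys,xs,1]=255
cv2.imwrite('pics/w5.png',p)
for n in ['black_probe_grip','black_probe_tip','black_probe']:
  print(n,[(np.round(d['point'],4).tolist(),round(d['score'],2)) for d in spotter.mark_of(n,'wrist')])
go(.41,.337,.004,-132)
E
```

```text
mask 0.81 2272 313.0 175.0
mask 0.79 3202 486.0 149.0
c [0.39736823 0.32001892] yaw -133.1711634541668 ext -0.07189790606416599 0.0980762967997675
handle yaw -133.15814623274983 grip [0.4088597 0.3324082] tip [0.33026638 0.24849059] widths [np.float64(0.017), np.float64(0.0169), np.float64(0.0176), np.float64(0.0172), np.float64(0.017), np.float64(0.0273), np.float64(0.0058), np.float64(0.0048)]
black_probe_grip [([0.4089, 0.3359, 0.0111], 0.97), ([0.2738, 0.4186, 0.0093], 0.74), ([0.6375, 0.2771, -0.0002], 0.39)]
black_probe_tip [([0.33, 0.2502, 0.007], 0.74), ([0.6376, 0.2758, -0.0017], 0.72), ([0.1651, 0.3804, 0.0067], 0.69)]
black_probe [([0.3904, 0.3085, -0.0027], 0.7), ([0.2388, 0.4093, 0.0007], 0.6)]
t 11.22 pos [0.4107 0.3362 0.2205] yaw -132.05 q [  26.5   19.3   75.9   -0.    84.8 -111.4] w 0.0511
SHIFT cm [-1.000e-02  1.100e-01  2.165e+01] turn -0.1 rows>= 3.5
```

View pics/w5.png

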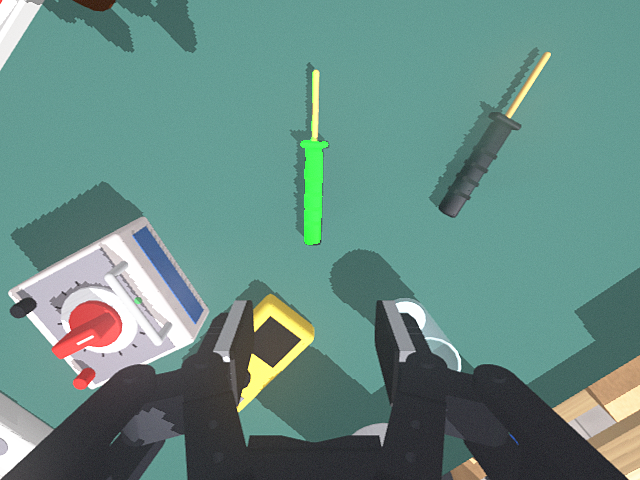

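The green-tinted mask covers the intended black probe at (313,160). The other black one at (485,165) lies further left on the table, and the gripper is lined up with the right one. Now I'll grasp it.

```bash
python3 -c "
from h import *
go(.409,.333,.004,-133.15)"
```

```text
t 11.22 pos [0.4107 0.3362 0.2205] yaw -132.05 q [  26.5   19.3   75.9   -0.    84.8 -111.4] w 0.0511
SHIFT cm [ 0.35 -0.09 21.65] turn 1.1 rows>= 3.5
```

Call:
move_arm:
  series: "0.35 -0.1 6 1.1 0.2; 0.35 -0.1 12 1.1 0.2; 0.35 -0.1 17 1.1 0.2; 0.35 -0.1 20 1.1 0.2; 0.35 -0.1 21.6 1.1 0.2; 0.35 -0.1 21.6 1.1 0.2"

```text
time_s: 11.98
position: [0.4084, 0.3328, 0.0038]
tool_rot: [[-0.684, -0.73, -0.002], [-0.73, 0.684, -0.001], [0.002, 0.001, -1.0]]
ft_force: [-0.3, 0.1, 0.0]
grip_width: 0.0512
gripper_force: 0.0
```

Call:
move_arm:
  series: "0 0 0 0 -1; 0 0 0 0 -1; 0 0 0 0 -1; 0 0 0 0 -1; 0 0 -1 0 -1; 0 0 -2 0 -1; 0 0 -2 0 -1"
  force: 40

```text
time_s: 12.85
position: [0.4091, 0.3335, 0.0258]
tool_rot: [[-0.683, -0.73, 0.002], [-0.73, 0.683, 0.001], [-0.002, -0.001, -1.0]]
ft_force: [-0.5, -1.0, -0.4]
grip_width: -0.0001
gripper_force: 0.0
```

The fingers shut on nothing, so I'm looking again.

Call:
move_arm:
  series: "0 0 -5 0 -0.5; 0 0 -10 0 0; 0 0 -15 0 0.2; 0 0 -18 0 0.2; 0 0 -18 0 0.2"

```text
time_s: 13.48
position: [0.4092, 0.3335, 0.2067]
tool_rot: [[-0.683, -0.73, 0.004], [-0.73, 0.683, 0.002], [-0.004, -0.002, -1.0]]
ft_force: [-1.0, 0.0, -1.9]
grip_width: 0.0513
gripper_force: 0.0
```

Run:
```python
from h import *
im,xs,ys=probe('black_probe',(.41,.337))
p=im['pixels'].copy(); p[ys,xs,1]=255
t=optics.get_image('scene')['pixels']
cv2.imwrite('pics/w6.png',np.hstack([cv2.resize(p,(480,360)),cv2.resize(t[80:200,270:380],(310,360))]))
go(.41,.337,.004,-132)
```

```text
mask 0.8 3205 492.0 150.0
mask 0.46 2608 314.0 177.0
mask 0.33 2663 86.0 341.0
c [0.39587218 0.318347  ] yaw -133.23033322119812 ext -0.07428891625252527 0.09627356863668313
handle yaw -133.34209166095732 grip [0.40901196 0.33246855] tip [0.32993124 0.24820149] widths [np.float64(0.0175), np.float64(0.0183), np.float64(0.018), np.float64(0.0177), np.float64(0.0174), np.float64(0.0283), np.float64(0.0056), np.float64(0.0055), np.float64(0.0054)]
t 13.62 pos [0.408  0.3329 0.2034] yaw -133.08 q [  26.3   19.7   78.3   -0.    82.2 -110.6] w 0.0512
SHIFT cm [-0.48  0.12 19.94] turn -1.1 rows>= 3.2
```

View pics/w6.png

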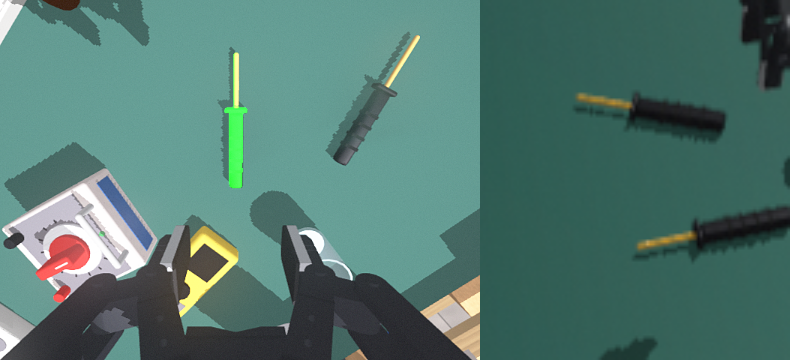

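The probe at (236,148) hasn't moved. The most likely cause is that I lifted before the fingers had finished closing. I'll retry with a narrower opening, slightly lower, and check the width before lifting.

Call:
move_arm:
  series: "-0.1 0.1 6 0 -0.1; -0.1 0.1 12 0 -0.2; -0.1 0.1 17 0 -0.3; -0.1 0.1 19 0 -0.3; -0.1 0.1 20.1 0 -0.3; -0.1 0.1 20.1 0 -0.3"

```text
time_s: 14.38
position: [0.4081, 0.3344, 0.0031]
tool_rot: [[-0.683, -0.73, -0.001], [-0.73, 0.683, -0.001], [0.001, 0.001, -1.0]]
ft_force: [-0.1, -0.2, -0.5]
grip_width: 0.0298
gripper_force: 0.0
```

Call:
move_arm:
  series: "0 0 0 0 -1; 0 0 0 0 -1; 0 0 0 0 -1; 0 0 0 0 -1; 0 0 0 0 -1; 0 0 0 0 -1"
  force: 40

```text
time_s: 15.12
position: [0.4085, 0.3346, 0.0037]
tool_rot: [[-0.683, -0.73, 0.0], [-0.73, 0.683, 0.0], [-0.0, -0.0, -1.0]]
ft_force: [-0.3, 0.0, -0.3]
grip_width: -0.0003
gripper_force: 0.0
```

Run:
```python
from h import *
im=shot('scene'); t=im['pixels']
s=observe();print(s['position'],proj(im,[s['position'],[.409,.3325,.009],[.33,.2485,.009]]))
w=shot('wrist')['pixels']
x,y=proj(im,[.409,.3325,.009])[0].astype(int)
cv2.imwrite('pics/w7.png',np.hstack([cv2.resize(w,(400,300)),cv2.resize(t[y-50:y+40,x-60:x+60],(400,300),interpolation=cv2.INTER_CUBIC)]))
```

```text
[0.4084835  0.33457431 0.00370732] [[362.6126275  156.56901589]
 [362.54301997 155.97819064]
 [325.29854234 163.03841554]]
```

View pics/w7.png

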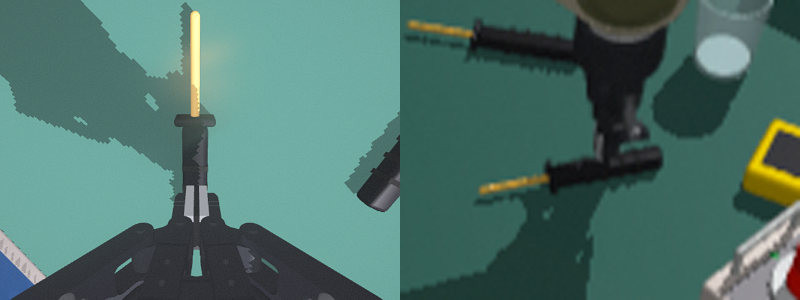

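Run:
```python
from h import *
im=shot('wrist'); p=im['pixels']
s=observe();P=np.array(s['position']);R=np.array(s['tool_rot'])
print('TCP px',proj(im,[P,P-.019*R[:,2],P+.011*R[:,1],P+.02*R[:,0]]).round(1))
Rc,_=cv2.Rodrigues(np.array(im['rvec'],float));print('cam',-Rc.T@np.array(im['tvec']).ravel(),'axis',Rc[2])
# guard width & shaft width on z
for z in(.0,.009,.018,.03): print(z,np.linalg.norm(ray(im,(278,194),z)-ray(im,(345,194),z)),ray(im,(312,18),z))
for m in spotter.cut_out('black_probe','wrist')[:2]:
    M=np.array(m['pixels'],bool)
    for r in (188,195,220,240,260): 
        x=np.nonzero(M[r])[0]; print(r,x.min() if len(x) else 0,x.max() if len(x) else 0,end=' ')
    print()
cv2.imwrite('pics/w8.png',cv2.resize(p[230:450,200:440],(800,600) if 0 else (654,600),interpolation=cv2.INTER_CUBIC))
```

```text
TCP px [[314.6 291.1]
 [314.7 310.7]
 [337.  291.1]
 [314.6 253.1]]
cam [0.35094748 0.27248169 0.17060124] axis [ 0.22200177  0.23774631 -0.94561721]
0.0 0.030811266001610025 [0.32807126 0.24694487 0.        ]
0.009 0.029185830016199468 [0.32927808 0.24829206 0.009     ]
0.018 0.027560394030788908 [0.33048491 0.24963924 0.018     ]
0.03 0.025393146050241483 [0.33209401 0.25143549 0.03      ]
188 281 342 195 278 344 220 291 331 240 291 331 260 292 331 
188 0 0 195 0 0 220 635 639 240 624 639 260 609 639
```

View pics/w8.png

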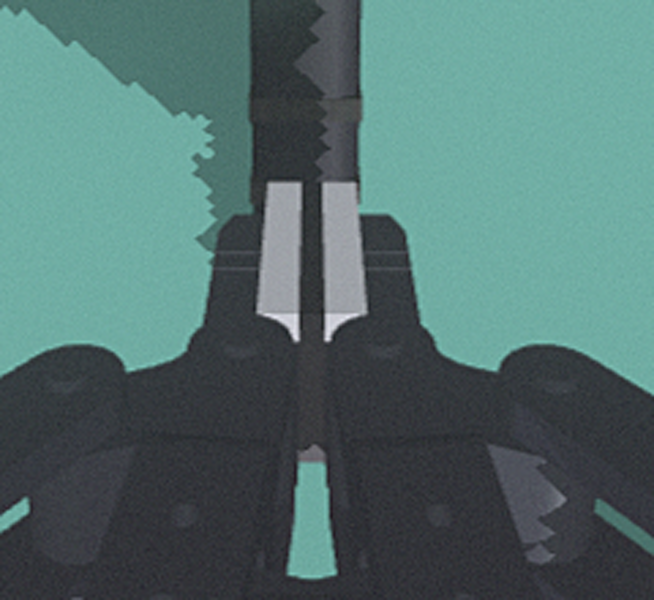

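The shut fingertips at (312,185) lie in front of the handle and above its top, and the wrist force is zero. So the real fingertips sit roughly 20 mm higher than the stated TCP. I'll open here and go down in small steps, watching the force.

Call:
move_arm:
  series: "0 0 0 0 -0.3; 0 0 0 0 -0.3; 0 0 0 0 -0.3; 0 0 0.3 0 -0.3; 0 0 0.6 0 -0.3; 0 0 0.9 0 -0.3; 0 0 1.1 0 -0.3; 0 0 1.1 0 -0.3"

```text
time_s: 16.32
position: [0.4084, 0.3345, -0.0075]
tool_rot: [[-0.683, -0.73, -0.0], [-0.73, 0.683, -0.0], [0.0, 0.0, -1.0]]
ft_force: [-0.4, -0.1, 0.1]
grip_width: 0.0296
gripper_force: 0.0
```

Call:
move_arm:
  series: "0 0 0.3 0 -0.3; 0 0 0.5 0 -0.3; 0 0 0.5 0 -1; 0 0 0.5 0 -1; 0 0 0.5 0 -1; 0 0 0.5 0 -1"
  force: 40

```text
time_s: 17.08
position: [0.4085, 0.3346, -0.0123]
tool_rot: [[-0.683, -0.73, -0.0], [-0.73, 0.683, -0.0], [0.0, 0.0, -1.0]]
ft_force: [0.3, 0.0, -0.3]
grip_width: 0.0168
gripper_force: 39.5
```

The handle is gripped (16.8 mm, 39.5 N). I'll lift it and check.

Call:
move_arm:
  series: "0 0 -0.5 0 -1; 0 0 -2 0 -1; 0 0 -5 0 -1; 0 0 -10 0 -1; 0 0 -15 0 -1; 0 0 -20 0 -1; 0 0 -22 0 -1; 0 0 -22 0 -1"

```text
time_s: 18.08
position: [0.4088, 0.3348, 0.2098]
tool_rot: [[-0.683, -0.73, 0.004], [-0.73, 0.683, 0.002], [-0.004, -0.001, -1.0]]
ft_force: [0.4, -0.5, -2.5]
grip_width: 0.0165
gripper_force: 39.6
```

Run:
```python
from h import *
im=shot('top')
for d in spotter.cut_out('tray','top'):
    M=np.array(d['pixels'],np.uint8); ys,xs=np.nonzero(M)
    (c,wh,a)=cv2.minAreaRect(np.c_[xs,ys].astype(np.float32)); print(d['score'],c,wh,a)
    b=cv2.boxPoints((c,wh,a)); W=np.array([ray(im,q,.018) for q in b]); print(W[:,:2].round(4).tolist(), W.mean(0))
go(.41,.15,.22,180)
cv2.imwrite('pics/t9.png',cv2.resize(im['pixels'][200:290,290:370],None,fx=6,fy=6,interpolation=cv2.INTER_CUBIC))
```

```text
0.75 (327.0133056640625, 244.1991424560547) (75.83165740966797, 46.03114700317383) 86.18592071533203
[[0.591, 0.0538], [0.6019, -0.0849], [0.3717, -0.0989], [0.3614, 0.0352]] [ 0.4815074 -0.0237173  0.018    ]
0.22 (305.0, 166.5) (37.0, 24.0) 90.0
[[0.7841, 0.0835], [0.7848, 0.009], [0.6641, 0.0078], [0.6634, 0.081]] [0.72409834 0.04534573 0.018     ]
t 18.18 pos [0.408  0.3343 0.2072] yaw -133.08 q [  26.5   19.5   77.8   -0.    82.7 -110.5] w 0.0161
SHIFT cm [ 13.33 -12.74  -1.27] turn 46.9 rows>= 4.4
```

```bash
python3 -c "
from h import *
go(.44,.14,.22,-133);go(.4537,-.0586,.22,-133)"
```

```text
t 18.18 pos [0.408  0.3343 0.2072] yaw -133.08 q [  26.5   19.5   77.8   -0.    82.7 -110.5] w 0.0161
SHIFT cm [ 12.01 -15.61  -1.27] turn -0.1 rows>= 3.2
t 18.18 pos [0.408  0.3343 0.2072] yaw -133.08 q [  26.5   19.5   77.8   -0.    82.7 -110.5] w 0.0161
SHIFT cm [ 25.58 -30.18  -1.26] turn -0.1 rows>= 6.3
```

Call:
move_arm:
  series: "3 -3 -1.5 9 -1; 7 -7 -2 19 -1; 11 -11 -2 29 -1; 15 -15 -2 39 -1; 18 -19 -2 49 -1; 21 -23 -2 59 -1; 24 -27 -2 69 -1; 25.6 -30.2 -2 79 -1"

```text
time_s: 19.18
position: [0.4537, -0.0605, 0.2266]
tool_rot: [[-0.843, 0.537, -0.002], [0.537, 0.843, 0.001], [0.003, -0.001, -1.0]]
ft_force: [0.7, 0.2, 0.2]
grip_width: 0.0164
gripper_force: 39.6
```

Call:
move_arm:
  series: "0 0 0 10 -1; 0 0 0 20 -1; 0 0 0 30 -1; 0 0 0 40 -1; 0 0 0 50 -1; 0 0 0 60 -1; 0 0 0 70 -1; 0 0 0 80 -1"

```text
time_s: 20.18
position: [0.4537, -0.0585, 0.2265]
tool_rot: [[0.381, 0.924, -0.003], [0.924, -0.381, 0.001], [-0.0, -0.003, -1.0]]
ft_force: [-0.2, -0.4, -0.4]
grip_width: 0.0161
gripper_force: 39.6
```

```bash
python3 -c "
from h import *
go(.4537,-.0586,.22,3.8)"
```

```text
t 20.18 pos [ 0.4537 -0.0585  0.2265] yaw 67.59 q [-22.2  11.6  85.8  -0.   82.7   0.2] w 0.0161
SHIFT cm [-0.01  0.01  0.65] turn 63.8 rows>= 6.0
```

Call:
move_arm:
  series: "0 0 0 10 -1; 0 0 0 20 -1; 0 0 0 30 -1; 0 0 0 40 -1; 0 0 0 50 -1; 0 0 0 60 -1; 0 0 0 63.8 -1; 0 0 0 63.8 -1"

```text
time_s: 21.18
position: [0.4538, -0.0585, 0.2267]
tool_rot: [[0.997, 0.072, -0.002], [0.072, -0.997, 0.001], [-0.002, -0.001, -1.0]]
ft_force: [-0.0, 0.2, -1.4]
grip_width: 0.0163
gripper_force: 39.6
```

Run:
```python
from h import *
im=shot('wrist','w10.png')
p=im['pixels'].copy()
c=np.array([.4815,-.0237]);a=np.radians(3.8);R=np.array([[np.cos(a),-np.sin(a)],[np.sin(a),np.cos(a)]])
for x in(-.114,.114):
  for y in(-.068,0,.068):
    u=proj(im,np.r_[c+R@[x,y],.018])[0]; print((x,y),u.round(1)); cv2.circle(p,tuple(int(v) for v in u),3,(255,0,255),-1)
cv2.imwrite('pics/w10m.png',p); go(0.4537,-.0586,.22,3.8)
```

```text
(-0.114, -0.068) [345.5 272.1]
(-0.114, 0) [282.9 271.7]
(-0.114, 0.068) [220.3 271.3]
(0.114, -0.068) [354.   37.1]
(0.114, 0) [277.5  36.6]
(0.114, 0.068) [201.1  36.1]
t 21.23 pos [ 0.4538 -0.0585  0.2269] yaw 4.2 q [-22.2  11.6  85.8   0.   82.7  63.6] w 0.0166
SHIFT cm [-0.01  0.01  0.69] turn 0.4 rows>= 0.1
```

View pics/w10m.png

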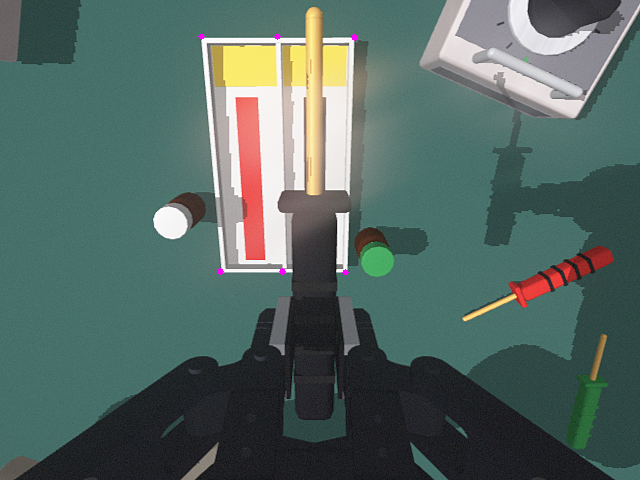

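The tray model (magenta dots) matches the tray corners to about 1 px. The black probe hangs straight over the black lane, tip at (314,10), and the green-capped vial stands at (375,255). I'll place it 15 mm toward the yellow end to keep clear of that vial.

That was the 11th picture viewed, one over the limit, so from here on I'll check with numbers only.

Run:
```python
from h import *
im=shot('wrist');s=observe();z=s['position'][2]+.0123+.009
print('tip',ray(im,(314.5,9),z), 'TCP',s['position'])
go(.4672,-.0577,-.005,3.8)
```

```text
tip [ 0.56879994 -0.05117068  0.24836975] TCP [ 0.45392237 -0.0585672   0.22706975]
t 21.27 pos [ 0.4539 -0.0586  0.2271] yaw 4.2 q [-22.2  11.6  85.7   0.   82.7  63.6] w 0.0166
SHIFT cm [ 1.36  0.03 23.21] turn 0.4 rows>= 3.7
```

Call:
move_arm:
  series: "1.4 0 5 0.2 -1; 1.4 0 10 0.2 -1; 1.4 0 15 0.2 -1; 1.4 0 18.5 0.2 -1; 1.4 0 20.5 0.2 -1; 1.4 0 22 0.2 -1; 1.4 0 23 0.2 -1; 1.4 0 23 0.2 -1"

```text
time_s: 22.28
position: [0.4679, -0.0576, -0.0027]
tool_rot: [[0.998, 0.069, -0.001], [0.069, -0.998, 0.0], [-0.001, -0.001, -1.0]]
ft_force: [-0.8, 0.8, -0.3]
grip_width: 0.0164
gripper_force: 39.6
```

Run:
```python
from h import *
go(.4672,-.0577,-.0083,3.8);s=observe();print(s['ft_force'],s['wrist_torque'])
```

```text
t 22.27 pos [ 0.4679 -0.0576 -0.0027] yaw 3.94 q [-21.4  30.3 102.8   0.   47.1  64.6] w 0.0164
SHIFT cm [-0.07  0.01  0.56] turn 0.1 rows>= 0.1
[-0.80343612  0.778186   -0.3358428 ] [ 0.00506047 -0.03559372 -0.00393169]
```

Call:
move_arm:
  series: "0 0 0.2 0 -1; 0 0 0.35 0 -1; 0 0 0.45 0 -1; 0 0 0.5 0 -1; 0 0 0.5 0 -1"

```text
time_s: 22.9
position: [0.4682, -0.0577, -0.0072]
tool_rot: [[0.998, 0.068, 0.0], [0.068, -0.998, -0.0], [0.0, 0.0, -1.0]]
ft_force: [0.4, -0.1, -0.9]
grip_width: 0.0163
gripper_force: 39.6
```

Call:
move_arm:
  series: "0 0 0.1 0 -1; 0 0 0.1 0 -1; 0 0 0.1 0 -1"

```text
time_s: 23.28
position: [0.4682, -0.0577, -0.0083]
tool_rot: [[0.998, 0.068, -0.0], [0.068, -0.998, 0.0], [-0.0, -0.0, -1.0]]
ft_force: [0.6, -0.0, -0.4]
grip_width: 0.0161
gripper_force: 39.6
```

Call:
move_arm:
  series: "0 0 0.05 0 -1; 0 0 0.1 0 -1; 0 0 0.1 0 -1"

```text
time_s: 23.65
position: [0.4682, -0.0577, -0.0084]
tool_rot: [[0.998, 0.068, 0.001], [0.068, -0.998, -0.0], [0.001, 0.0, -1.0]]
ft_force: [-3.5, 1.2, 12.5]
grip_width: 0.0164
gripper_force: 41.0
```

Contact: 12 N up, with the probe on the floor. I'll back off 0.5 mm to relax, then open a little and rise.

Call:
move_arm:
  series: "0 0 -0.05 0 -1; 0 0 -0.08 0 -0.45; 0 0 -0.08 0 -0.4; 0 0 -0.08 0 -0.4; 0 0 -2 0 -0.4; 0 0 -6 0 -0.4; 0 0 -12 0 -0.4; 0 0 -18 0 -0.4"

```text
time_s: 24.65
position: [0.4678, -0.0575, 0.1725]
tool_rot: [[0.998, 0.068, -0.001], [0.068, -0.998, 0.0], [-0.001, -0.0, -1.0]]
ft_force: [0.1, -0.9, 0.3]
grip_width: 0.0252
gripper_force: 0.0
```

Call:
move_arm:
  series: "0 0 -4 0 0; 0 0 -6 0 0; 0 0 -6 0 0"

```text
time_s: 25.02
position: [0.4686, -0.0578, 0.2316]
tool_rot: [[0.998, 0.068, 0.002], [0.068, -0.998, -0.001], [0.002, 0.001, -1.0]]
ft_force: [-0.3, -0.2, -0.2]
grip_width: 0.0431
gripper_force: 0.0
```

Run:
```python
from h import *
im=shot('wrist','w11.png')
for n in ['black_probe_grip','black_probe_tip','black_probe']:
  print(n,[(np.round(d['point'],4).tolist(),round(d['score'],2)) for d in spotter.mark_of(n,'wrist')])
c=np.array([.4815,-.0237]);a=np.radians(3.8);R=np.array([[np.cos(a),-np.sin(a)],[np.sin(a),np.cos(a)]])
# image: dark handle & brass pixels inside lane
K=[np.r_[c+R@[x,y],.013] for x in np.arange(-.106,.107,.004) for y in [0]]
g=im['pixels']
for x in np.arange(-.10,.108,.012):
    ys=np.arange(-.062,-.004,.001); u=proj(im,[np.r_[c+R@[x,y],.015] for y in ys]).round().astype(int)
    v=[g[q[1],q[0]] if 0<=q[0]<640 and 0<=q[1]<480 else (0,0,0) for q in u]
    print(round(x,3),''.join('#' if max(map(int,t))<75 else 'b' if int(t[2])-int(t[0])>60 else '.' for t in v))
go(.381,-.338,.22,121)
```

```text
black_probe_grip [([0.47, -0.0554, 0.0177], 0.64)]
black_probe_tip [([0.5855, -0.049, 0.0126], 0.61)]
black_probe [([0.5025, -0.0562, 0.0023], 0.58)]
-0.1 ..........................................................
-0.088 ..................#####################...................
-0.076 ..................#####################...................
-0.064 ..................########.##.........#...................
-0.052 ..................#.......................................
-0.04 ..........................................................
-0.028 ..........................................................
-0.016 ..........................................................
-0.004 ..........................................................
0.008 ..........................................................
0.02 ..........................................................
0.032 ..........................................................
0.044 ...........................bbbbb..........................
0.056 ...........................bbbbb..........................
0.068 ..........................bbbbbb..........................
0.08 .bbbbbbbbbbbbbbbbbbbbbbbbbbbbbbbbbbbbbbbbbbbbbbbbbbbbbbbbb
0.092 .bbbbbbbbbbbbbbbbbbbbbbbbbbbbbbbbbbbbbbbbbbbbbbbbbbbbbbbbb
0.104 bbbbbbbbbbbbbbbbbbbbbbbbbbbbbbbbbbbbbbbbbbbbbbbbbbbbbbbbbb
t 25.23 pos [ 0.4677 -0.0575  0.2295] yaw 3.92 q [-21.4  12.9  83.6  -0.   83.6  64.6] w 0.0425
SHIFT cm [-10.57  27.39   0.94] turn 62.9 rows>= 5.9
```

The black probe is down, straight and centred in its lane, with the tip in the yellow. Next is the red probe.

Call:
move_arm:
  series: "-1.5 4 0 -10 0; -3 8 0 -20 0; -4.5 12 0 -30 0; -6 16 0 -40 0; -7.5 20 0 -50 0; -9 24 0 -60 0; -10.5 27.4 0.5 -70 0; -10.5 27.4 1 -80 0"

```text
time_s: 26.22
position: [0.381, -0.3401, 0.2191]
tool_rot: [[0.103, 0.995, -0.002], [0.995, -0.103, 0.002], [0.001, -0.002, -1.0]]
ft_force: [-0.5, 0.7, 1.0]
grip_width: 0.0429
gripper_force: 0.0
```

Call:
move_arm:
  series: "0 0 0 -10 0; 0 0 0 -20 0; 0 0 0 -30 0; 0 0 0 -37.5 0; 0 0 0 -37.5 0"

```text
time_s: 26.85
position: [0.382, -0.338, 0.2198]
tool_rot: [[-0.52, 0.854, -0.001], [0.854, 0.52, 0.001], [0.002, -0.0, -1.0]]
ft_force: [-0.2, -0.8, 0.2]
grip_width: 0.0427
gripper_force: 0.0
```

Run:
```python
from h import *
im,xs,ys=probe('red_probe',(.381,-.338))
print('mean bgr',im['pixels'][ys,xs].mean(0), 'tool px bounds',xs.min(),xs.max(),ys.min(),ys.max())
for n in ['red_probe_grip','red_probe_tip','red_probe']:
  print(n,[(np.round(d['point'],4).tolist(),round(d['score'],2)) for d in spotter.mark_of(n,'wrist')])
go(.381,-.338,-.0123,121.4)
```

```text
mask 0.84 2789 118.0 176.0
mask 0.62 2355 313.0 177.0
c [ 0.37164485 -0.3231865 ] yaw 123.85011168317266 ext -0.07332377616043467 0.09655919147234156
handle yaw 124.19695514774632 grip [ 0.38176259 -0.33846405] tip [ 0.31785924 -0.24299432] widths [np.float64(0.0162), np.float64(0.0178), np.float64(0.0189), np.float64(0.0183), np.float64(0.0192), np.float64(0.0276), np.float64(0.0067), np.float64(0.0057)]
mean bgr [111.76008493 131.2955414  230.54904459] tool px bounds 298 326 74 247
red_probe_grip [([0.1946, -0.4241, 0.0134], 0.88)]
red_probe_tip [([0.3079, -0.4139, 0.0073], 0.62), ([0.3151, -0.2403, 0.0092], 0.59)]
red_probe [([0.2293, -0.4254, -0.0018], 0.63), ([0.3659, -0.3153, -0.0006], 0.62)]
t 27.1 pos [ 0.3821 -0.3382  0.2205] yaw 121.34 q [-54.8  17.2  79.    0.   83.8 -86.2] w 0.0429
SHIFT cm [ 0.07 -0.09 23.28] turn -0.1 rows>= 3.7
```

The mask is the red probe: mean colour is red, and it lies under the gripper. I'll grasp it with a 2.7° yaw correction.

Call:
move_arm:
  series: "0 0 6 -2.7 -0.1; 0 0 12 -2.7 -0.2; 0 0 18 -2.7 -0.2; 0 0 20.5 -2.7 -0.2; 0 0 22 -2.7 -0.2; 0 0 22.8 -2.7 -0.2; 0 0 23.2 -2.7 -0.2; 0 0 23.2 -2.7 -0.2"

```text
time_s: 28.1
position: [0.3823, -0.3383, -0.011]
tool_rot: [[-0.561, 0.828, 0.0], [0.828, 0.561, -0.0], [-0.001, 0.0, -1.0]]
ft_force: [0.3, -0.2, -1.2]
grip_width: 0.0341
gripper_force: 0.0
```

Call:
move_arm:
  series: "0 0 0 0 -1; 0 0 0 0 -1; 0 0 0 0 -1; 0 0 0 0 -1; 0 0 0 0 -1; 0 0 0 0 -1"
  force: 40

```text
time_s: 28.85
position: [0.3824, -0.3385, -0.0106]
tool_rot: [[-0.561, 0.828, 0.001], [0.828, 0.561, -0.001], [-0.001, 0.0, -1.0]]
ft_force: [-0.6, 0.7, 5.9]
grip_width: 0.0165
gripper_force: 39.4
```

Call:
move_arm:
  series: "0 0 -0.5 0 -1; 0 0 -2 0 -1; 0 0 -5 0 -1; 0 0 -10 0 -1; 0 0 -15 0 -1; 0 0 -20 0 -1; 0 0 -23 0 -1; 0 0 -23 0 -1"

```text
time_s: 29.85
position: [0.3826, -0.3387, 0.2208]
tool_rot: [[-0.561, 0.828, 0.003], [0.828, 0.561, -0.004], [-0.005, 0.0, -1.0]]
ft_force: [-0.1, 0.5, -1.0]
grip_width: 0.0166
gripper_force: 39.1
```

```bash
python3 -c "
from h import *
go(.4693,.0086,.22,3.9)"
```

```text
t 29.85 pos [ 0.3826 -0.3387  0.2208] yaw 124.12 q [-54.8  17.2  79.1   0.   83.5 -88.9] w 0.0166
SHIFT cm [23.88 26.66 -0.03] turn -59.8 rows>= 5.7
```

Call:
move_arm:
  series: "3 3 0 10 -1; 6.5 6.5 0 20 -1; 10 10 0 30 -1; 13.5 14 0 40 -1; 17 18 0 50 -1; 20.5 22 0 60 -1; 23.9 26 0 70 -1; 23.9 26.7 0 80 -1"

```text
time_s: 30.85
position: [0.4686, 0.0121, 0.2173]
tool_rot: [[0.695, 0.719, -0.003], [0.719, -0.695, 0.001], [-0.001, -0.003, -1.0]]
ft_force: [0.7, -0.8, -1.0]
grip_width: 0.016
gripper_force: 39.2
```

Call:
move_arm:
  series: "0 0 0 10 -1; 0 0 0 20 -1; 0 0 0 30 -1; 0 0 0 40 -1; 0 0 0 40.2 -1; 0 0 0 40.2 -1"

```text
time_s: 31.6
position: [0.4688, 0.0095, 0.2181]
tool_rot: [[0.994, 0.106, -0.001], [0.106, -0.994, 0.0], [-0.001, -0.0, -1.0]]
ft_force: [0.4, 0.1, -0.3]
grip_width: 0.0159
gripper_force: 39.2
```

Run:
```python
from h import *
im=optics.get_image('wrist');s=observe();P=np.array(s['position']);R=np.array(s['tool_rot']);g=im['pixels'].astype(int)
# probe straightness in the hand: brass centre columns vs tool axis
for r in range(10,190,20):
    m=(g[r,:,2]-g[r,:,0]>50)&(g[r,:,1]>110)&(np.abs(np.arange(640)-314)<25); x=np.nonzero(m)[0]
    print(r,(x.min(),x.max(),len(x)) if len(x) else None,end=' ')
print('axis px',proj(im,[P+[0,0,.02]+d*R[:,0] for d in(.06,.08,.11)]).round(1).tolist())
c=np.array([.4815,-.0237]);a=np.radians(3.8);A=np.array([[np.cos(a),-np.sin(a)],[np.sin(a),np.cos(a)]])
print([d['point'] for d in spotter.mark_of('red_probe_tip','wrist')],[d['point'] for d in spotter.mark_of('tray','wrist')])
go(.4693,.0086,.0,3.9)
```

```text
10 (np.int64(312), np.int64(319), 8) 30 (np.int64(307), np.int64(323), 17) 50 (np.int64(307), np.int64(323), 17) 70 (np.int64(290), np.int64(338), 49) 90 (np.int64(290), np.int64(338), 49) 110 (np.int64(308), np.int64(322), 15) 130 (np.int64(307), np.int64(328), 22) 150 (np.int64(306), np.int64(327), 22) 170 (np.int64(307), np.int64(326), 20) axis px [[311.9, 172.3], [311.8, 118.2], [311.7, 26.9]]
[[0.5878, 0.0188, 0.2354]] [[0.4843, -0.0232, 0.0002]]
t 31.75 pos [0.469  0.0094 0.2185] yaw 6.0 q [-13.4  13.1  85.2   0.   81.7  70.6] w 0.0167
SHIFT cm [ 0.03  0.09 21.85] turn 2.1 rows>= 3.5
```

Call:
move_arm:
  series: "-0.2 0.1 5 2.1 -1; -0.2 0.1 10 2.1 -1; -0.2 0.1 15 2.1 -1; -0.2 0.1 18 2.1 -1; -0.2 0.1 20 2.1 -1; -0.2 0.1 21.2 2.1 -1; -0.2 0.1 22 2.1 -1; -0.2 0.1 22 2.1 -1"

```text
time_s: 32.75
position: [0.4673, 0.0082, -0.0013]
tool_rot: [[0.998, 0.067, -0.0], [0.067, -0.998, 0.0], [-0.0, -0.0, -1.0]]
ft_force: [-0.9, -0.1, -0.3]
grip_width: 0.0165
gripper_force: 39.2
```

Call:
move_arm:
  series: "0 0 0.15 0 -1; 0 0 0.3 0 -1; 0 0 0.4 0 -1; 0 0 0.4 0 -1"

```text
time_s: 33.25
position: [0.4673, 0.0082, -0.0053]
tool_rot: [[0.998, 0.066, 0.0], [0.066, -0.998, -0.0], [0.0, 0.0, -1.0]]
ft_force: [-0.5, 0.5, 0.4]
grip_width: 0.0164
gripper_force: 39.2
```

Call:
move_arm:
  series: "0 0 0.05 0 -1; 0 0 0.1 0 -1; 0 0 0.1 0 -1"

```text
time_s: 33.62
position: [0.4673, 0.0082, -0.0063]
tool_rot: [[0.998, 0.066, 0.0], [0.066, -0.998, -0.0], [0.0, 0.0, -1.0]]
ft_force: [0.1, -0.9, 0.1]
grip_width: 0.0159
gripper_force: 39.2
```

Call:
move_arm:
  series: "0 0 0.05 0 -1; 0 0 0.05 0 -1"

```text
time_s: 33.88
position: [0.4673, 0.0082, -0.0066]
tool_rot: [[0.998, 0.066, 0.0], [0.066, -0.998, -0.0], [0.0, 0.0, -1.0]]
ft_force: [-0.8, -0.5, 3.6]
grip_width: 0.0164
gripper_force: 39.6
```

Contact (3.6 N). I'll release gently and rise.

Call:
move_arm:
  series: "0 0 0 0 -0.45; 0 0 0 0 -0.4; 0 0 0 0 -0.4; 0 0 -1 0 -0.4; 0 0 -5 0 -0.4; 0 0 -11 0 -0.4; 0 0 -17 0 -0.4; 0 0 -23 0 -0.4"

```text
time_s: 34.88
position: [0.4666, 0.0084, 0.2261]
tool_rot: [[0.998, 0.066, 0.001], [0.066, -0.998, -0.0], [0.001, 0.0, -1.0]]
ft_force: [0.5, -0.8, -0.1]
grip_width: 0.0258
gripper_force: 0.0
```

Call:
move_arm:
  series: "0 0 0 0 0; 0 0 0 0 0"

```text
time_s: 35.12
position: [0.4667, 0.0083, 0.2229]
tool_rot: [[0.998, 0.066, -0.001], [0.066, -0.998, 0.0], [-0.001, -0.0, -1.0]]
ft_force: [-0.2, -0.8, -0.5]
grip_width: 0.0425
gripper_force: 0.0
```

Run:
```python
from h import *
im=optics.get_image('wrist');g=im['pixels']
c=np.array([.4815,-.0237]);a=np.radians(3.8);R=np.array([[np.cos(a),-np.sin(a)],[np.sin(a),np.cos(a)]])
for th in ['red_probe','black_probe']:
  for n in [th+'_grip',th+'_tip']:
    print(n,[((R.T@(np.array(d['point'][:2])-c)).round(3).tolist(),round(d['point'][2],3),round(d['score'],2)) for d in spotter.mark_of(n,'wrist')])
  for d in spotter.cut_out(th,'wrist'):
    M=np.array(d['pixels'],bool);ys,xs=np.nonzero(M)
    W=np.array([R.T@(ray(im,(x,y),.013)[:2]-c) for x,y in zip(xs,ys)])
    print(th,round(d['score'],2),'x',W[:,0].min().round(3),W[:,0].max().round(3),'y by x',[(round(x,2),W[(abs(W[:,0]-x)<.008),1].mean().round(4)) for x in(-.06,-.02,.05,.08) if (abs(W[:,0]-x)<.008).any()])
for n in['vial1','vial2','bottle1','meter','beaker','carton','dial_grip','dial2_pointer']:
  print(n,[(np.round(d['point'],3).tolist(),round(d['score'],2)) for d in spotter.mark_of(n,'top')])
go(.46,.01,.22)
```

```text
red_probe_grip [([-0.315, -0.381], 0.009, 0.85), ([0.103, 0.033], 0.013, 0.64), ([-0.009, 0.034], 0.009, 0.57), ([-0.082, -0.093], 0.0, 0.37)]
red_probe_tip [([0.105, 0.031], 0.013, 0.88)]
red_probe 0.56 x -0.067 0.103 y by x [(-0.06, np.float64(0.0329)), (-0.02, np.float64(0.0329)), (0.05, np.float64(0.0318)), (0.08, np.float64(0.0319))]
black_probe_grip [([-0.014, -0.029], 0.019, 0.84)]
black_probe_tip [([0.103, -0.036], 0.013, 0.58), ([-0.286, 0.422], 0.01, 0.43)]
black_probe 0.93 x -0.07 0.1 y by x [(-0.06, np.float64(-0.0329)), (-0.02, np.float64(-0.0333)), (0.05, np.float64(-0.033)), (0.08, np.float64(-0.0329))]
vial1 [([0.41, -0.125, -0.0], 0.6), ([0.43, 0.071, -0.001], 0.41)]
vial2 [([0.41, -0.125, -0.0], 0.6), ([0.43, 0.071, -0.001], 0.41)]
bottle1 [([0.729, -0.054, 0.001], 0.85), ([0.693, 0.046, -0.0], 0.58), ([0.447, -0.511, -0.001], 0.19)]
meter [([0.589, 0.422, -0.003], 0.72)]
beaker [([0.436, 0.512, -0.002], 0.41), ([0.382, -0.338, 0.011], 0.4)]
carton [([0.448, -0.507, -0.0], 0.77)]
dial_grip [([0.638, 0.274, 0.104], 0.76), ([0.48, -0.024, -0.001], 0.43)]
dial2_pointer [([0.635, -0.209, 0.112], 0.47)]
t 35.88 pos [0.4672 0.0082 0.2232] yaw 3.81 q [-13.6  12.7  84.9  -0.   82.4  72.6] w 0.0427
SHIFT cm [-0.71 -0.22  0.32] turn 0 rows>= 0.1
```

Both probes lie centred and straight in their own lanes, tips in the yellow. The vials, first bottle, meter, beaker, carton and black dial are where they were, within the spotter's accuracy. Handing in.

```bash
python3 -c "
from h import *
print(order.close_job())"
```

```text
the job is handed in; nothing more can be done
None
```

Job handed in at about 36 s: the red dial is at its zero stop, and both probes lie straight in their own lanes with tips at the yellow end and the gripper clear; one grasp of the black probe had to be repeated, and I viewed 11 pictures, one over the limit of 10.

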